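# Unstack the samples onto their bench stations

## Robot

A 6-joint arm with a two-finger parallel gripper is mounted at the origin on the work surface. World frame = base frame: x ahead of the robot, y to its left, z up, the work surface at z = 0. Lengths are in m, angles in rad, forces in N, time in s.
With the tool pointing down it reaches from about 0.25 to 0.775 m from the base axis. Payload 4 kg.
Tool frame: the origin (TCP) lies on the front face of the gripper's body, between the roots of the fingers; the fingertips stand 73 mm ahead of it and the grasp point (between the pads) lies 54 mm ahead of it; z points along the fingers, y is the line along which they close (so a half turn about z gives the same grasp; the last joint's range is limited). The gripper opens to 85 mm and grips with 20 to 120 N. Pads are 22 mm wide; open, the fingers measure 114 mm over their backs; the gripper's body (76 mm by 85 mm) begins 54 mm behind the grasp point. The pads swing forward as they close: fully open they stand 13 mm farther back than shut.
Start: joints at [1.084, 0.087, 1.371, -0, 1.684, -0.103], TCP at [0.206, 0.51, 0.304] pointing down, gripper open.
Joint ranges: [-3.1, 3.1], [-0.76, 2.03], [0.27, 2.55], [-1.08, 4.22], [0.17, 2.65], [-2.57, 2.57]. Speed limits (rad/s): [2.79, 2.79, 3.14, 3.14, 3.14, 3.14].

## Interface

Orientations are given as a unit quaternion [x, y, z, w].
In Python, from plant import status, optics, job, spot_in, silhouettes, tip_of gives the robot as it stands.
- The arm moves only by the tool drive_tool, never from a script. Its argument "plan" is a list that holds one entry, the list of rows, each a list of 7 numbers: the shift along the tool's x, y, z in m, then the turn, a rotation vector about the tool's x, y, z in rad, then the opening, from 0 (shut) to 1 (fully open). A call has 1 to 12 rows; each row is the pose to reach, as a shift and turn from the pose commanded when the call began, along the tool's axes at that moment; what a row does not reach only later rows make up. A row lasts 1/10 s, in which the tool goes at most 50 mm and 8.59 degrees, less where a joint would pass 70% of its speed; a pose out of reach is approached as far as the arm can. A call with a gripper value outside its range is refused whole. The fingers move at their own pace and stop on an object; "force" is the grip in N (left out, the last holds). Time passes only in rows, so rows that repeat a pose let the fingers close. It gives the time, the measured TCP pose, the force, the opening and the grip force at its end, in the units of the state.
- status.observe(): the state, without advancing time (a new reading comes with each control period).
- optics.camera(name): name is "scene" or "top" or "wrist"; returns a dict with "color" (480x640x3 uint8, red, green, blue), "range_z" (480x640 float32, m along the optical axis (not along the pixel's ray), 0 where there is no reading), "fx", "fy", "cx", "cy" (pixels), "R" (3x3) and "t" (3): a world point X has camera coordinates R X + t. Camera axes: x right, y down, z forward; pixel columns grow to the right and rows downward; lengths in m; the calibration is good to about 2 mm. A picture is of the moment at which its call begins.
- job.close_job(): hands the job in; it is judged then, once.
Trained networks look in a picture, given as the dict that the camera call returned (one of the last four; its "shot" number tells which), for a name from the list of things; names that differ only in an ending like _2 or _b are one class to them, and where a whole thing is asked for, a point or a joint stands for the part that bears it (a point fixed in the world has none). Each returns a list of dicts, best first, with "confidence" (0 to 1); they miss things now and then, are a little off and sometimes report something else, mostly with a low value. They report only what shows in the picture. A call takes as long as a camera call. They do not tell look-alikes from the thing itself.
- spot_in(picture, thing): "box" ([left, top, right, bottom] in pixels, round what is visible of it).
- silhouettes(picture, thing): "pixels" (480x640 bool, what is visible of it) and "box" ([left, top, right, bottom] in pixels, round what is visible of it).
- tip_of(picture, thing): "at" ([column, row] in pixels: a listed point, or the origin of a listed thing).
The state is a dict: "t": time; "joint_pos": joint angles; "qd": joint speeds; "tau": joint torques, N m; "tool_pos": TCP position; "orientation": TCP orientation; "force": force on the tool from outside, world axes, zero at the start; "moment": the same for the moment, N m; "gripper_width": finger opening in m; "grasp_force": force on a finger pad.
Only numpy, scipy, OpenCV 4.12 (cv2) and the standard library are available. Lean on these libraries where they do the work, as an engineer would, in place of code of your own. Each camera call takes 0.05 s, during which the arm holds its last target. There are 200 camera calls.

## Task

Four sample containers stand stacked on the lab bench. Take the stack apart from the top down, setting each down in its place before taking the next: the jar on the pan of the little balance, the round tin on the round warming plate, the square tin on the cork mat with its sides parallel to the mat's, and the long box flat in the white tray with its long side along the tray's. Set each upright and well centred (within about a centimetre), and leave the little vial and the crucible standing between the stations where they are.

Things in the scene. Friction and masses are not known exactly. Their poses are not given: they have to be found in the camera images.
- jar: Top of the stack: small round screw-cap jar, amber glass with a paper band and a white plastic cap, diameter 28 (glass 27), height 38 (the cap is the top 14). Origin: centre of its underside, z up. It stands on the round tin. About 60 g.
- round_tin: Second from the top: round metal tin with flat steel lid, diameter 40 (body 39), height 36 (the lid is the top 11). Origin: centre of its underside, z up. It stands on the square tin. About 100 g.
- square_tin: Third from the top: square metal tin with flat steel lid, 48 x 48, height 38 (the lid is the top 12). Origin: centre of its underside, z up, x and y parallel to its sides. It stands on the long box, turned a little against it. About 160 g.
- long_box: Bottom of the stack: oblong metal box with flat steel lid, 92 long (its x) x 56 wide (its y), height 42 (lid and a dark seam in the top 14, small latches on the short ends, 1.5 proud). Origin: centre of its underside, z up. It stands on the bench. About 300 g.
- balance_pan (a point): Middle of the top of the steel pan (round, diameter 76, top 25 above the bench) of a small grey pocket balance, 120 x 85 x 18 high, with a display on the part in front of the pan. Fixed to the bench. x runs along the balance away from the display (the pan's middle lies 18 to that side of the housing's middle), z up.
- warmer_top (a point): Middle of the top of a small round warming plate: white ceramic disc, diameter 100, top 40 above the bench, on a round white body of diameter 110 with a small black knob on one side. Fixed, cold. z up.
- mat_top (a point): Middle of the top of a square cork mat, 85 x 85, 6 thick. Fixed. x and y parallel to its sides, z up.
- tray_floor (a point): Middle of the inner floor (3 above the bench) of a shallow white plastic tray, 144 long (its x) x 114 wide (its y) outside, walls 3 thick, rim 11 above the bench. Fixed. z up.
- vial: Bystander, to be left standing: small amber vial with black cap, diameter 22, height 40, loose on the bench among the stations. Origin: centre of its underside.
- crucible: Bystander, to be left standing: small open white ceramic crucible, diameter 28 at the rim and 18 at the foot, height 30, loose on the bench among the stations. Origin: centre of its underside.
Mind the look-alikes: they are no part of the job. What is shaped like the part that bears tray_floor but black or red is not meant.

How it is judged:
By the outcome, as a careful person would: the job done as asked, in the order asked, and still so for the second after the job is handed in, with the robot touching nothing.
It also fails if it takes over 131 s, if anything falls off the work surface, if the arm or the gripper's body presses on something with over 40 N, if the wrist force passes 120 N, or if a joint passes its speed limit or range.

## Working session

There is one attempt and no reset: what is moved stays moved. The work goes in short steps, Python scripts to look and compute and a tool call to move; the robot and the scene stay as the last step left them, time stands still between calls to the robot, and variables do not carry over. Pictures are saved under pics/ and viewed, at most 14 in all, crops included, and the job is handed in when it is done.

Besides the shell and the picture viewer there is one more tool, called after "Request:" as name(argument=value, ...), one argument or row to a line, values as JSON. drive_tool: Moves the arm, as the interface text tells. Its arguments: {"type":"object","properties":{"plan":{"type":"array","items":{"type":"array","items":{"type":"array","items":{"type":"number"}}}},"force":{"type":"number"}},"required":["plan"]}

```bash
ls; mkdir -p pics; python3 - <<'E'
from plant import status, optics, silhouettes, spot_in, tip_of
import cv2, numpy as np
s=status.observe(); print(s['t'],s['tool_pos'],s['orientation'],s['gripper_width'])
ims=[]
for n in ['scene','top']:
    p=optics.camera(n); cv2.imwrite(f'pics/{n}0.png',p['color'][:,:,::-1])
    print(n,p['fx'],p['R'].round(3).tolist(),p['t'].round(3))
    for th in ['jar','round_tin','square_tin','long_box','balance_pan','warmer_top','mat_top','tray_floor','vial','crucible']:
        b=[([int(v) for v in d['box']],round(d['confidence'],2)) for d in spot_in(p,th)[:4]]
        a=[([int(v) for v in d['at']],round(d['confidence'],2)) for d in tip_of(p,th)[:4]]
        print(th,b,a)
E
```

```text
pics
0.0 [0.20577765 0.50969415 0.30268903] [ 1.90723234e-01  9.81643180e-01 -1.09425071e-03 -3.42794645e-04] 0.08512236723798505
scene 515.6452663016365 [[0.717, 0.697, 0.0], [0.493, -0.506, -0.708], [-0.494, 0.507, -0.706]] [-0.525 -0.151  1.555]
jar [([238, 221, 246, 240], 0.76)] [([243, 236], 0.53), ([300, 249], 0.48)]
round_tin [([235, 232, 252, 248], 0.75)] [([246, 243], 0.65)]
square_tin [([235, 240, 259, 265], 0.77)] [([247, 256], 0.81), ([244, 243], 0.32)]
long_box [([229, 248, 266, 281], 0.95)] [([247, 270], 0.96)]
balance_pan [([135, 298, 190, 351], 0.73), ([297, 237, 305, 249], 0.34)] [([166, 324], 0.64)]
warmer_top [([229, 314, 276, 361], 0.57)] [([256, 330], 0.94)]
mat_top [([301, 206, 342, 231], 0.93)] [([322, 220], 0.97), ([302, 250], 0.69), ([250, 267], 0.27)]
tray_floor [([356, 144, 419, 179], 0.96), ([178, 398, 263, 478], 0.9), ([314, 243, 384, 302], 0.79)] [([345, 273], 0.86), ([385, 165], 0.86), ([220, 440], 0.82)]
vial [([295, 235, 308, 250], 0.54)] [([300, 249], 0.46)]
crucible [([212, 299, 225, 313], 0.42)] [([218, 313], 0.66)]
top 436.71264787385024 [[0.001, 
[... 219 characters left out ...]
 297, 391, 315], 0.55), ([365, 284, 394, 320], 0.49)] [([376, 305], 0.7)]
long_box [([365, 283, 395, 323], 0.55)] [([376, 300], 0.79)]
balance_pan [([458, 270, 496, 325], 0.8)] [([481, 290], 0.85)]
warmer_top [([405, 207, 449, 251], 0.64)] [([429, 228], 0.92)]
mat_top [([252, 276, 293, 322], 0.89)] [([276, 295], 0.73), ([377, 299], 0.71), ([479, 290], 0.33)]
tray_floor [([114, 279, 172, 347], 0.97), ([482, 147, 533, 210], 0.73), ([289, 191, 340, 257], 0.68)] [([142, 312], 0.95), ([312, 224], 0.91), ([507, 178], 0.59), ([273, 296], 0.26)]
vial [([313, 276, 325, 286], 0.42)] [([312, 221], 0.62), ([319, 278], 0.5)]
crucible [([430, 271, 437, 279], 0.56)] [([432, 274], 0.53), ([376, 304], 0.21)]
```

```bash
python3 - <<'E'
import cv2,numpy as np
a=cv2.imread('pics/scene0.png')[130:480,110:450]; b=cv2.imread('pics/top0.png')[130:370,90:550]
a=cv2.resize(a,None,fx=1.7,fy=1.7,interpolation=cv2.INTER_CUBIC); b=cv2.resize(b,None,fx=1.7,fy=1.7,interpolation=cv2.INTER_CUBIC)
cv2.imwrite('pics/sceneA.png',a);cv2.imwrite('pics/topA.png',b)
E
```

```text
(no output)
```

View pics/sceneA.png

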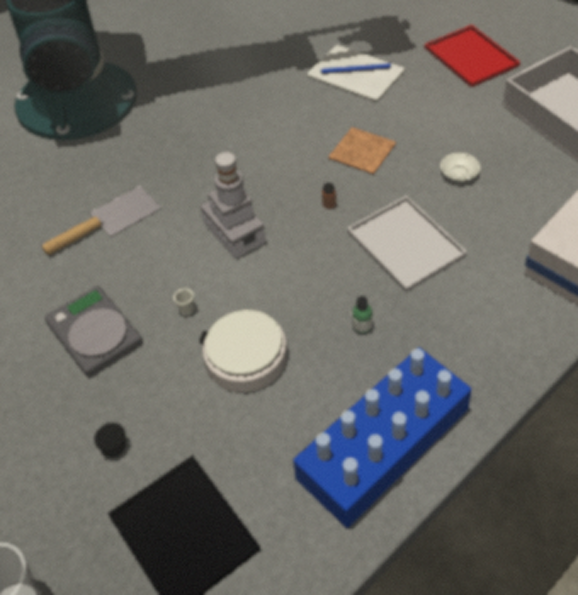

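View pics/topA.png

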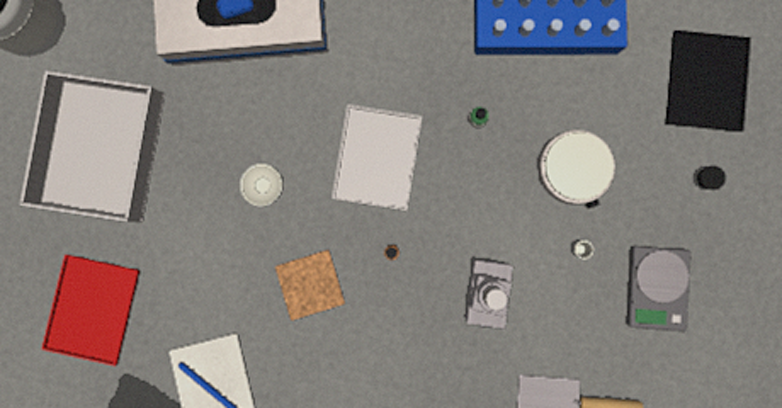

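The top view (crop offset 90,130, scale 1.7) shows these candidates:
- **Tray:** the white tray at full-frame pixel (312,224) is the one I want. The red one at (142,312), the black one at (507,178) and the deep grey bin at (142,215) are look-alikes.
- **Stack:** at (378,302).
- **Balance pan:** at (481,292). The trowel at (440,365) is not it.
- **Warming plate:** at (429,228). The saucer at (244,238) is not it.
- **Cork mat:** at (272,297). The paper at (215,350) is not it.
- **Vial:** at (320,278). The green-capped bottle at (371,199) is not it.
- **Crucible:** at (433,276).

Next I measure the positions.

```bash
cat > h.py <<'E'
from plant import status, optics, silhouettes, spot_in, tip_of
import cv2, numpy as np
from scipy.spatial.transform import Rotation as Ro
def rays(p,uv):
    uv=np.atleast_2d(uv).astype(float)
    d=np.c_[(uv[:,0]-p['cx'])/p['fx'],(uv[:,1]-p['cy'])/p['fy'],np.ones(len(uv))]@p['R']
    return -p['R'].T@p['t'], d
def plane(p,uv,z):
    o,d=rays(p,uv); return o+d*((z-o[2])/d[:,2])[:,None]
def proj(p,X):
    c=np.atleast_2d(X)@p['R'].T+p['t']; return c[:,:2]/c[:,2:]*[p['fx'],p['fy']]+[p['cx'],p['cy']]
def cloud(p,m):
    v,u=np.nonzero(m&(p['range_z']>0)); o,d=rays(p,np.c_[u,v]); return o+d*p['range_z'][v,u][:,None]
def rect(xy):
    (c,s,a)=cv2.minAreaRect(xy.astype(np.float32)*1000); return np.round(c,1),np.round(s,1),round(a,1)
def circ(xy):
    c,r=cv2.minEnclosingCircle(xy.astype(np.float32)*1000); return np.round(c,1),round(r,1)
def save(p,n,box=None,k=1):
    im=p['color'][:,:,::-1]
    if box: im=im[box[1]:box[3],box[0]:box[2]]
    cv2.imwrite(f'pics/{n}.png',cv2.resize(im,None,fx=k,fy=k,interpolation=cv2.INTER_CUBIC))
E
python3 - <<'E'
from h import *
H=dict(balance_pan=.025,warmer_top=.04,mat_top=.006,tray_floor=.011,vial=.04,crucible=.03,jar=.154,round_tin=.116,square_tin=.08,long_box=.042)
P={'balance_pan':(481,292),'warmer_top':(429,228),'mat_top':(272,297),'tray_floor':(312,224),'vial':(320,280),'crucible':(433,275),'jar':(381,304),'round_tin':(380,302),'square_tin':(378,302),'long_box':(377,302)}
p=optics.camera('top')
for n,h in H.items():
    for d in silhouettes(p,n):
        b=d['box']; u,v=P[n]
        if not(b[0]-6<u<b[2]+6 and b[1]-6<v<b[3]+6): continue
        m=d['pixels']; c=cloud(p,m); vv,uu=np.nonzero(m)
        X=plane(p,np.c_[uu,vv],h)[:,:2]
        sel=c[abs(c[:,2]-h)<.006]
        print(n,round(d['confidence'],2),m.sum(),'rect',rect(X),'circ',circ(X),'zmed',np.percentile(c[:,2],[10,50,95]).round(3),'topcloud',len(sel),sel.mean(0).round(4) if len(sel) else '',rect(sel[:,:2]) if len(sel)>4 else '')
    for nm in ['top']:
        for t in tip_of(p,n)[:2]: print('   tip',t['at'],plane(p,t['at'],{'tray_floor':.003}.get(n,h if n.endswith(('pan','top')) else h-.04))[0].round(4),round(t['confidence'],2))
w=optics.camera('wrist'); print('wrist',w['fx'],(-w['R'].T@w['t']).round(3),w['R'].round(3).tolist())
E
```

```text
balance_pan 0.88 1730 rect (array([ 454.2, -254.7]), array([ 90.8, 118.9]), 84.1) circ (array([ 454.3, -253.8]), 70.5) zmed [0.014 0.019 0.027] topcloud 914 [ 0.4646 -0.2582  0.0237] (array([ 453.3, -258.2]), array([ 81.1, 117.1]), 86.3)
   tip [479.4, 290.3] [ 0.477  -0.2597  0.025 ] 0.56
   tip [428.2, 274.6] [ 0.5157 -0.1338  0.025 ] 0.2
warmer_top 0.93 1545 rect (array([ 630.5, -134.3]), array([107.2, 108.5]), 56.9) circ (array([ 627.1, -135.6]), 57.7) zmed [0.028 0.039 0.043] topcloud 1264 [ 0.6321 -0.1382  0.0397] (array([ 632.5, -138.7]), array([97.3, 97.7]), 88.5)
   tip [428.9, 230.7] [ 0.6243 -0.1341  0.04  ] 0.83
   tip [319.5, 277.7] [0.508 0.137 0.04 ] 0.22
mat_top 0.73 1093 rect (array([457. , 258.1]), array([84.4, 86.6]), 17.5) circ (array([457.3, 258.7]), 55.2) zmed [0.003 0.006 0.009] topcloud 1080 [0.4574 0.2582 0.0057] (array([456.7, 258.8]), array([84.6, 87.1]), 17.5)
   tip [141.9, 309.9] [0.4249 0.5923 0.003 ] 0.89
   tip [313.8, 222.9] [0.6481 0.153  0.003 ] 0.69
vial 0.54 58 rect (array([506. , 135.8]), array([17.2, 19.8]), 0.1) circ (array([506. , 135.5]), 10
[... 518 characters left out ...]
ect (array([447.6,  -3.7]), array([50. , 47.9]), 78.8) circ (array([448.1,  -4.7]), 32.7) zmed [0.071 0.079 0.083] topcloud 132 [ 0.4507 -0.0027  0.0796] (array([447.1,  -5.2]), array([48.3, 47.4]), 78.7)
   tip [378.6, 304.5] [ 0.4427 -0.0081  0.04  ] 0.65
   tip [313.2, 220.1] [0.6511 0.153  0.04  ] 0.47
long_box 0.95 472 rect (array([447.2,  -4.8]), array([58.8, 94.3]), 81.5) circ (array([447.2,  -5.7]), 52.4) zmed [0.031 0.041 0.045] topcloud 416 [ 0.4493 -0.0046  0.0415] (array([446.5,  -6.6]), array([56.1, 94.3]), 82.1)
   tip [375.7, 300.3] [ 0.4503 -0.0048  0.002 ] 0.6
wrist 426.15231051747514 [0.132 0.54  0.373] [[0.374, 0.927, 0.001], [0.88, -0.355, 0.314], [0.292, -0.117, -0.949]]
```

```bash
cat >> h.py <<'E'
def to(x,y,z,yaw):  # world target TCP, yaw of tool y in deg, tool down -> shift/turn in tool axes
    s=status.observe(); R=Ro.from_quat(s['orientation'])
    T=Ro.from_matrix(np.array([[-np.sin(np.radians(yaw)),np.cos(np.radians(yaw)),0],[np.cos(np.radians(yaw)),np.sin(np.radians(yaw)),0],[0,0,-1]]).T)
    yn=R.as_matrix()[:,1]
    print('t',round(s['t'],2),'pos',np.round(s['tool_pos'],4),'yaw',round(np.degrees(np.arctan2(yn[1],yn[0])),2),'w',round(s['gripper_width'],4),'f',np.round(s['force'],1))
    print('shift',(R.inv().apply(np.array([x,y,z])-s['tool_pos'])).round(4),'turn',(R.inv()*T).as_rotvec().round(4))
E
python3 - <<'E'
from h import *
to(.440,-.005,.30,81)
p=optics.camera('top')
# tray: points 8-14mm high around
m=np.zeros((480,640),bool); m[185:265,280:350]=True
m&=p['color'].min(2)>120
vv,uu=np.nonzero(m); X=plane(p,np.c_[uu,vv],.011)[:,:2]; print(m.sum(),rect(X))
for d in silhouettes(p,'tray_floor'): print(d['box'],d['confidence'],rect(plane(p,np.argwhere(d['pixels'])[:,::-1],.011)[:,:2]))
E
```

```text
t 3.2 pos [0.206  0.51   0.3039] yaw 68.01 w 0.0857 f [ 0.4 -0.1 -0.4]
shift [-0.4099 -0.3899  0.0039] turn [ 1.000e-04  0.000e+00 -2.267e-01]
4385 (array([644. , 151.2]), array([203.6, 177.9]), 0.0)
[482.0, 148.8, 530.8, 210.1] 0.78 (array([ 762.7, -340.9]), array([117.6, 148.5]), 84.0)
[287.3, 193.4, 339.4, 257.1] 0.72 (array([648.3, 158.3]), array([114., 145.]), 81.1)
[117.1, 280.6, 175.9, 346.4] 0.72 (array([420.7, 584.5]), array([119.6, 147.8]), 77.3)
```

Request:
drive_tool(
  plan=[
    [[-0.035, -0.033, 0, 0, 0, -0.02, 1], [-0.07, -0.066, 0, 0, 0, -0.04, 1], [-0.105, -0.1, 0, 0, 0, -0.06, 1], [-0.14, -0.133, 0, 0, 0, -0.08, 1], [-0.175, -0.167, 0, 0, 0, -0.1, 1], [-0.21, -0.2, 0, 0, 0, -0.12, 1], [-0.245, -0.233, 0, 0, 0, -0.14, 1], [-0.28, -0.267, 0, 0, 0, -0.16, 1], [-0.315, -0.3, 0, 0, 0, -0.18, 1], [-0.35, -0.334, 0, 0, 0, -0.2, 1], [-0.385, -0.366, 0, 0, 0, -0.22, 1], [-0.41, -0.39, 0.004, 0, 0, -0.227, 1]],
  ],
)

```text
t: 4.5
tool_pos: [0.441, -0.0079, 0.3006]
orientation: [0.079, 0.997, -0.0, 0.001]
force: [1.0, -0.6, -1.3]
gripper_width: 0.0855
grasp_force: 0.0
```

```bash
cat > m.py <<'E'
from h import *
def stack(names,H=dict(jar=.154,round_tin=.116,square_tin=.08,long_box=.042)):
    p=optics.camera('wrist')
    for n in names:
        h=H[n]
        for d in silhouettes(p,n)[:2]:
            c=cloud(p,d['pixels']); s=c[abs(c[:,2]-h)<.005]
            print(n,round(d['confidence'],2),'box',np.round(d['box']),'n',len(s),'rect',rect(s[:,:2]) if len(s)>5 else '','circ',circ(s[:,:2]) if len(s)>5 else '', 'z',np.median(s[:,2]).round(4) if len(s) else np.percentile(c[:,2],[5,50,95]).round(3))
    return p
E
python3 - <<'E'
from m import *
p=stack(['jar','round_tin','square_tin','long_box']); save(p,'w1')
to(.447,-.005,.194,81)
E
```

```text
jar 0.91 box [297. 219. 348. 286.] n 1899 rect (array([447.2,  -2.3]), array([27.3, 27.3]), 52.0) circ (array([447.2,  -2.3]), 14.1) z 0.1533
round_tin 0.59 box [293. 199. 354. 258.] n 1090 rect (array([442.9,  -1.7]), array([39.3, 29.9]), 84.2) circ (array([447.9,  -2.4]), 20.0) z 0.1152
long_box 0.59 box [284. 145. 356. 261.] n 2535 rect (array([444.8,  -5.7]), array([55.4, 92.7]), 82.2) circ (array([445.5,  -5.2]), 52.3) z 0.0413
t 4.75 pos [ 0.4399 -0.0049  0.2999] yaw 81.0 w 0.0853 f [ 0.8  1.1 -0.3]
shift [-0.0071  0.0009  0.1059] turn [ 0.0007 -0.0005 -0.    ]
```

View pics/w1.png

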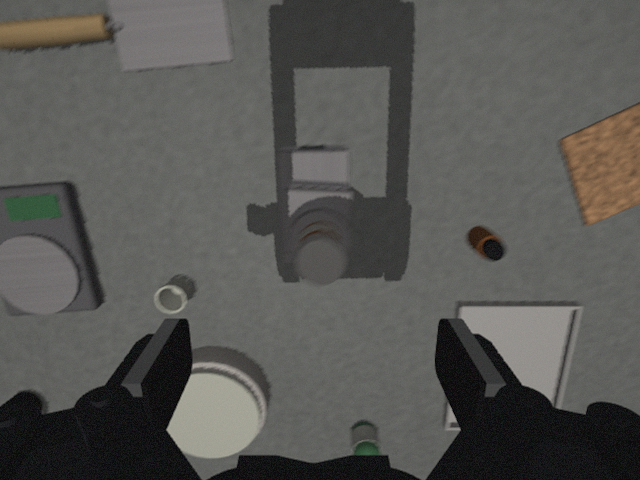

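The wrist view shows the jar cap at (320,262), clear between the fingers at (160,370) and (480,370), with the tin stack behind it. I descend and grip.

Request:
drive_tool(
  plan=[
    [[-0.007, 0.004, 0.03, 0, 0, 0, 1], [-0.007, 0.004, 0.06, 0, 0, 0, 1], [-0.007, 0.004, 0.085, 0, 0, 0, 1], [-0.007, 0.004, 0.1, 0, 0, 0, 1], [-0.007, 0.004, 0.106, 0, 0, 0, 0.8], [-0.007, 0.004, 0.106, 0, 0, 0, 0.5], [-0.007, 0.004, 0.106, 0, 0, 0, 0.3], [-0.007, 0.004, 0.106, 0, 0, 0, 0.2], [-0.007, 0.004, 0.106, 0, 0, 0, 0.2], [-0.007, 0.004, 0.106, 0, 0, 0, 0.2], [-0.007, 0.004, 0.106, 0, 0, 0, 0.2]],
  ],
  force=30,
)

```text
t: 5.85
tool_pos: [0.4483, -0.0026, 0.1954]
orientation: [0.078, 0.997, -0.0, 0.001]
force: [-0.0, -0.9, 5.9]
gripper_width: 0.0267
grasp_force: 29.6
```

```bash
python3 - <<'E'
from h import *
to(.4472,-.0023,.194,81)
E
```

```text
t 5.85 pos [ 0.4483 -0.0026  0.1954] yaw 81.0 w 0.0267 f [-0.  -0.9  5.9]
shift [0.0011 0.0001 0.0014] turn [-0.      0.0028  0.    ]
```

Request:
drive_tool(
  plan=[
    [[0, 0, -0.01, 0, 0, 0, 0.2], [0, 0, -0.03, 0, 0, 0, 0.2], [0, 0, -0.06, 0, 0, 0, 0.2], [-0.01, -0.03, -0.06, 0, 0, 0, 0.2], [-0.02, -0.065, -0.06, 0, 0, 0, 0.2], [-0.03, -0.1, -0.06, 0, 0, 0, 0.2], [-0.04, -0.14, -0.06, 0, 0, 0, 0.2], [-0.05, -0.18, -0.06, 0, 0, 0, 0.2], [-0.06, -0.215, -0.06, 0, 0, 0, 0.2], [-0.064, -0.24, -0.06, 0, 0, 0, 0.2], [-0.066, -0.248, -0.06, 0, 0, 0, 0.2], [-0.066, -0.248, -0.06, 0, 0, 0, 0.2]],
  ],
)

```text
t: 7.05
tool_pos: [0.4739, -0.2582, 0.2534]
orientation: [0.079, 0.997, 0.001, -0.0]
force: [0.8, -0.8, -1.3]
gripper_width: 0.0267
grasp_force: 29.7
```

```bash
python3 - <<'E'
from h import *
p=optics.camera('wrist'); save(p,'w2')
for t in tip_of(p,'balance_pan')[:2]: print(t['at'],plane(p,t['at'],.025).round(4),t['confidence'])
c=cloud(p,np.ones((480,640),bool)); s=c[(abs(c[:,2]-.025)<.003)&(abs(c[:,0]-.47)<.07)&(abs(c[:,1]+.258)<.06)]
print(len(s),circ(s[:,:2]),s.mean(0)*1000)
for d in silhouettes(p,'jar')[:1]:
    j=cloud(p,d['pixels']); print('jar',d['box'],np.percentile(j,[2,50,98],axis=0).round(4).tolist())
q=optics.camera('top')
for d in silhouettes(q,'balance_pan')[:1]:
    v,u=np.nonzero(d['pixels']); 
    k=cv2.cvtColor(q['color'],cv2.COLOR_RGB2GRAY)
    g=k[v,u]>np.percentile(k[v,u],70); print('top',rect(plane(q,np.c_[u,v],.018)[:,:2]))
to(.475,-.258,.106,81)
E
```

```text
8284 (array([ 471.1, -259.4]), 38.0) [ 469.78692815 -259.22380922   24.32680981]
jar [267.1, 280.8, 356.2, 406.7] [[0.4594, -0.2697, 0.1766], [0.4665, -0.2567, 0.2108], [0.4848, -0.2448, 0.2124]]
top (array([ 453.9, -256.3]), array([ 87.2, 119.7]), 85.3)
t 7.3 pos [ 0.4742 -0.2563  0.2541] yaw 81.11 w 0.0272 f [ 0.2  0.5 -0.9]
shift [-0.001  -0.0016  0.1481] turn [0.0004 0.0002 0.002 ]
```

View pics/w2.png

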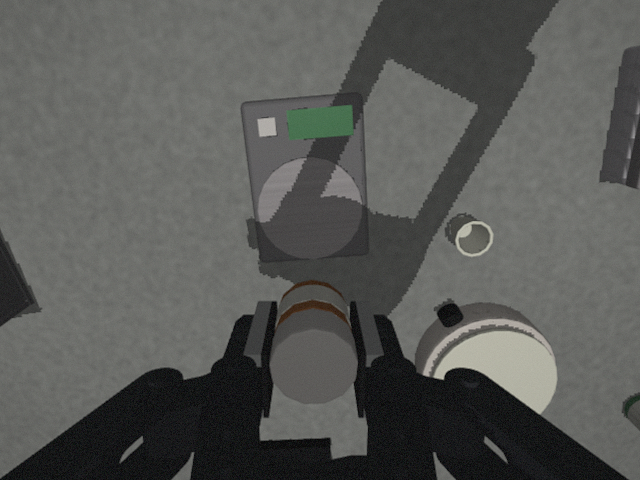

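The wrist view shows the pan at (310,207), centred at (0.471, −0.2594), with the jar held upright. The crucible stands clear at (473,238). I lower the jar and release it.

Request:
drive_tool(
  plan=[
    [[0.001, -0.003, 0.03, 0, 0, 0, 0.2], [0.001, -0.003, 0.07, 0, 0, 0, 0.2], [0.001, -0.003, 0.105, 0, 0, 0, 0.2], [0.001, -0.003, 0.13, 0, 0, 0, 0.2], [0.001, -0.003, 0.143, 0, 0, 0, 0.2], [0.001, -0.003, 0.147, 0, 0, 0, 0.2], [0.001, -0.003, 0.149, 0, 0, 0, 0.2], [0.001, -0.003, 0.149, 0, 0, 0, 0.2], [0.001, -0.003, 0.149, 0, 0, 0, 0.2]],
  ],
)

```text
t: 8.2
tool_pos: [0.4735, -0.2609, 0.1066]
orientation: [0.078, 0.997, -0.001, 0.001]
force: [-0.5, -0.7, -1.7]
gripper_width: 0.027
grasp_force: 29.7
```

Request:
drive_tool(
  plan=[
    [[0, 0, 0, 0, 0, 0, 0.4], [0, 0, 0, 0, 0, 0, 0.6], [0, 0, 0, 0, 0, 0, 0.8], [0, 0, 0, 0, 0, 0, 1], [0, 0, 0, 0, 0, 0, 1], [0, 0, -0.02, 0, 0, 0, 1], [0, 0, -0.06, 0, 0, 0, 1], [0, 0, -0.1, 0, 0, 0, 1], [0, 0, -0.13, 0, 0, 0, 1], [0, 0, -0.15, 0, 0, 0, 1], [0, 0, -0.15, 0, 0, 0, 1]],
  ],
)

```text
t: 9.3
tool_pos: [0.4739, -0.2612, 0.2591]
orientation: [0.078, 0.997, -0.002, 0.004]
force: [0.1, -0.5, 1.0]
gripper_width: 0.0854
grasp_force: 0.0
```

```bash
python3 - <<'E'
from m import *
p=stack(['jar'],dict(jar=.063)); save(p,'w3')
to(.440,-.003,.254,81)
E
```

```text
jar 0.83 box [292. 190. 332. 243.] n 1350 rect (array([ 472.4, -260.6]), array([26.9, 26.7]), 40.6) circ (array([ 472.4, -260.4]), 13.8) z 0.0623
t 9.4 pos [ 0.4725 -0.2603  0.2544] yaw 81.02 w 0.0852 f [ 0.4 -1.  -0.7]
shift [0.0723 0.249  0.0005] turn [ 0.0002 -0.0001  0.0003]
```

Request:
drive_tool(
  plan=[
    [[0.01, 0.03, 0, 0, 0, 0, 1], [0.02, 0.07, 0, 0, 0, 0, 1], [0.03, 0.11, 0, 0, 0, 0, 1], [0.04, 0.15, 0, 0, 0, 0, 1], [0.053, 0.19, 0, 0, 0, 0, 1], [0.066, 0.225, 0, 0, 0, 0, 1], [0.07, 0.245, 0, 0, 0, 0, 1], [0.072, 0.249, 0, 0, 0, 0, 1], [0.072, 0.249, 0, 0, 0, 0, 1]],
  ],
)

```text
t: 10.3
tool_pos: [0.4397, -0.0029, 0.2532]
orientation: [0.078, 0.997, -0.0, -0.002]
force: [0.0, 0.3, -1.1]
gripper_width: 0.0857
grasp_force: 0.0
```

```bash
python3 - <<'E'
from m import *
p=stack(['round_tin','square_tin','long_box'])
to(.447,-.003,.158,81)
E
```

```text
round_tin 0.74 box [282. 220. 350. 308.] n 4128 rect (array([447.6,  -2.3]), array([38.7, 39.3]), 79.7) circ (array([447.6,  -2.3]), 19.8) z 0.1153
square_tin 0.81 box [271. 196. 355. 281.] n 2116 rect (array([445.8,  -3.9]), array([48.2, 47.2]), 78.4) circ (array([445.8,  -4.1]), 32.4) z 0.0792
long_box 0.69 box [271. 155. 352. 289.] n 3275 rect (array([444.7,  -5.6]), array([55.7, 92.7]), 82.3) circ (array([445.2,  -6.1]), 52.6) z 0.0413
t 10.5 pos [ 0.4405 -0.0042  0.2544] yaw 80.92 w 0.0854 f [-0.1 -1.1 -0.7]
shift [-0.0064  0.0023  0.0964] turn [-0.0003 -0.001  -0.0015]
```

Request:
drive_tool(
  plan=[
    [[-0.007, 0.003, 0.03, 0, 0, 0, 1], [-0.007, 0.003, 0.06, 0, 0, 0, 1], [-0.007, 0.003, 0.085, 0, 0, 0, 1], [-0.007, 0.003, 0.096, 0, 0, 0, 1], [-0.007, 0.003, 0.096, 0, 0, 0, 0.8], [-0.007, 0.003, 0.096, 0, 0, 0, 0.6], [-0.007, 0.003, 0.096, 0, 0, 0, 0.4], [-0.007, 0.003, 0.096, 0, 0, 0, 0.3], [-0.007, 0.003, 0.096, 0, 0, 0, 0.3], [-0.007, 0.003, 0.096, 0, 0, 0, 0.3]],
  ],
  force=35,
)

```text
t: 11.5
tool_pos: [0.4489, -0.0016, 0.1608]
orientation: [0.078, 0.997, -0.0, 0.002]
force: [0.4, -0.5, 5.8]
gripper_width: 0.0387
grasp_force: 35.4
```

```bash
python3 - <<'E'
from h import *
to(.632,-.137,.25,81)
E
```

```text
t 11.5 pos [ 0.4489 -0.0016  0.1608] yaw 81.02 w 0.0387 f [ 0.4 -0.5  5.8]
shift [-0.2024 -0.1052 -0.0883] turn [-0.0001  0.0041  0.0003]
```

Request:
drive_tool(
  plan=[
    [[0, 0, -0.01, 0, 0, 0, 0.3], [0, 0, -0.035, 0, 0, 0, 0.3], [0, 0, -0.07, 0, 0, 0, 0.3], [-0.025, -0.013, -0.088, 0, 0, 0, 0.3], [-0.06, -0.03, -0.088, 0, 0, 0, 0.3], [-0.095, -0.05, -0.088, 0, 0, 0, 0.3], [-0.13, -0.068, -0.088, 0, 0, 0, 0.3], [-0.165, -0.086, -0.088, 0, 0, 0, 0.3], [-0.19, -0.1, -0.088, 0, 0, 0, 0.3], [-0.2, -0.105, -0.088, 0, 0, 0, 0.3], [-0.202, -0.105, -0.088, 0, 0, 0, 0.3], [-0.202, -0.105, -0.088, 0, 0, 0, 0.3]],
  ],
)

```text
t: 12.7
tool_pos: [0.6304, -0.1357, 0.2467]
orientation: [0.078, 0.997, 0.0, -0.001]
force: [0.5, 0.2, -0.9]
gripper_width: 0.0385
grasp_force: 35.4
```

```bash
python3 - <<'E'
from h import *
p=optics.camera('wrist'); save(p,'w4')
c=cloud(p,np.ones((480,640),bool)); s=c[(abs(c[:,2]-.0395)<.0025)&(abs(c[:,0]-.63)<.08)&(abs(c[:,1]+.137)<.08)]
print(len(s),circ(s[:,:2]),rect(s[:,:2]))
j=c[(abs(c[:,0]-.63)<.04)&(abs(c[:,1]+.137)<.03)&(c[:,2]>.13)&(c[:,2]<.25)]
print(np.percentile(j,[1,50,99],axis=0).round(4).tolist())
d=silhouettes(p,'round_tin')
if d:
    j=cloud(p,d[0]['pixels']);h=np.percentile(j[:,2],90);k=j[abs(j[:,2]-h)<.004];print(d[0]['confidence'],h,circ(k[:,:2]))
to(.632,-.137,.121,81)
E
```

```text
14739 (array([ 632. , -138.1]), 50.0) (array([ 627.7, -137.6]), array([99.2, 90.8]), 83.8)
[[0.61, -0.165, 0.1706], [0.6198, -0.1359, 0.2017], [0.646, -0.1078, 0.2496]]
0.81 0.20186659777531368 (array([ 629.4, -135.1]), 20.3)
t 12.8 pos [ 0.6301 -0.1354  0.2472] yaw 81.08 w 0.0387 f [-0.6  1.  -0.6]
shift [-0.0021 -0.0013  0.1262] turn [ 0.0005 -0.0005  0.0014]
```

View pics/w4.png

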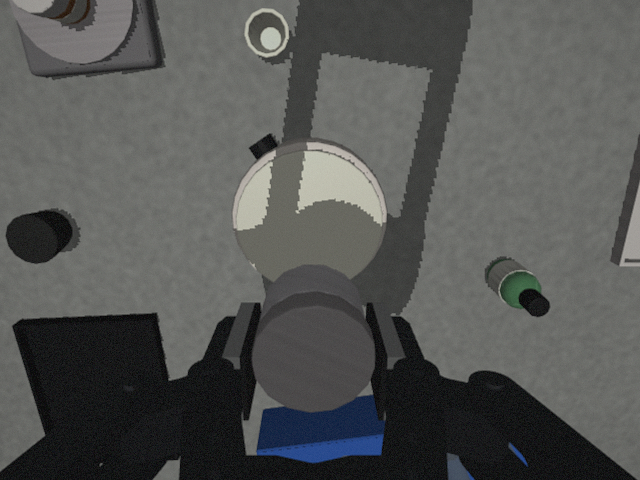

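The wrist view shows the tin above the plate at (310,215). The crucible at (267,33) and the bottle at (520,285) are clear. I lower the tin.

Request:
drive_tool(
  plan=[
    [[-0.003, -0.003, 0.03, 0, 0, 0, 0.3], [-0.003, -0.003, 0.065, 0, 0, 0, 0.3], [-0.003, -0.003, 0.095, 0, 0, 0, 0.3], [-0.003, -0.003, 0.115, 0, 0, 0, 0.3], [-0.003, -0.003, 0.123, 0, 0, 0, 0.3], [-0.003, -0.003, 0.126, 0, 0, 0, 0.3], [-0.003, -0.003, 0.126, 0, 0, 0, 0.3], [-0.003, -0.003, 0.126, 0, 0, 0, 0.3]],
  ],
)

```text
t: 13.6
tool_pos: [0.6342, -0.14, 0.1228]
orientation: [0.078, 0.997, -0.0, 0.002]
force: [0.2, 0.1, -1.0]
gripper_width: 0.0389
grasp_force: 35.4
```

Request:
drive_tool(
  plan=[
    [[0, 0, 0, 0, 0, 0, 0.5], [0, 0, 0, 0, 0, 0, 0.7], [0, 0, 0, 0, 0, 0, 0.9], [0, 0, 0, 0, 0, 0, 1], [0, 0, 0, 0, 0, 0, 1], [0, 0, -0.02, 0, 0, 0, 1], [0, 0, -0.05, 0, 0, 0, 1], [0, 0, -0.09, 0, 0, 0, 1], [0, 0, -0.12, 0, 0, 0, 1], [0, 0, -0.12, 0, 0, 0, 1]],
  ],
)

```text
t: 14.6
tool_pos: [0.6355, -0.1406, 0.2481]
orientation: [0.078, 0.997, -0.001, 0.006]
force: [0.1, -0.6, 0.6]
gripper_width: 0.0854
grasp_force: 0.0
```

```bash
python3 - <<'E'
from m import *
p=stack(['round_tin'],dict(round_tin=.076))
to(.440,-.004,.24,79)
E
```

```text
round_tin 0.79 box [285. 188. 347. 262.] n 3315 rect (array([ 633. , -139.7]), array([39.1, 39.1]), 18.3) circ (array([ 633.2, -139.8]), 20.0) z 0.0753
t 14.7 pos [ 0.6337 -0.14    0.2418] yaw 81.02 w 0.0854 f [ 0.4  0.1 -0.2]
shift [0.2125 0.1041 0.0013] turn [-0.0002  0.002   0.0352]
```

Within 2 mm. Next I return to the stack for the square tin.

Request:
drive_tool(
  plan=[
    [[0.025, 0.012, 0, 0, 0, 0.01, 1], [0.06, 0.03, 0, 0, 0, 0.02, 1], [0.1, 0.049, 0, 0, 0, 0.03, 1], [0.14, 0.069, 0, 0, 0, 0.035, 1], [0.175, 0.086, 0, 0, 0, 0.035, 1], [0.2, 0.098, 0, 0, 0, 0.035, 1], [0.212, 0.104, 0, 0, 0, 0.035, 1], [0.212, 0.104, 0, 0, 0, 0.035, 1], [0.212, 0.104, 0, 0, 0, 0.035, 1]],
  ],
)

```text
t: 15.6
tool_pos: [0.4408, -0.0045, 0.2403]
orientation: [0.096, 0.995, -0.0, -0.0]
force: [0.7, -0.2, 0.4]
gripper_width: 0.0854
grasp_force: 0.0
```

```bash
python3 - <<'E'
from m import *
p=stack(['square_tin','long_box']); save(p,'w5')
to(.446,-.004,.122,78.5)
E
```

```text
square_tin 0.85 box [272. 200. 358. 291.] n 6452 rect (array([446.2,  -4.1]), array([47.9, 48.1]), 78.3) circ (array([446.1,  -4.2]), 32.8) z 0.0793
long_box 0.84 box [268. 154. 359. 296.] n 3708 rect (array([445. ,  -5.8]), array([55.8, 93.2]), 81.2) circ (array([445.5,  -5.4]), 52.6) z 0.0413
t 15.75 pos [ 0.4411 -0.0049  0.2406] yaw 78.95 w 0.0854 f [ 0.2 -1.1 -0.2]
shift [-0.0046  0.0018  0.1186] turn [-0.0002 -0.0004  0.0079]
```

View pics/w5.png

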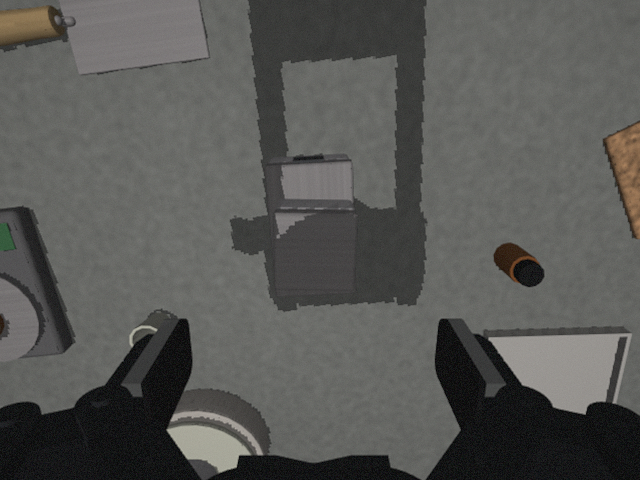

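The square tin is at (315,250), square between the fingers. I descend and grip.

Request:
drive_tool(
  plan=[
    [[-0.005, 0.002, 0.03, 0, 0, 0.01, 1], [-0.005, 0.002, 0.065, 0, 0, 0.01, 1], [-0.005, 0.002, 0.095, 0, 0, 0.01, 1], [-0.005, 0.002, 0.113, 0, 0, 0.01, 1], [-0.005, 0.002, 0.118, 0, 0, 0.01, 0.9], [-0.005, 0.002, 0.118, 0, 0, 0.01, 0.7], [-0.005, 0.002, 0.118, 0, 0, 0.01, 0.5], [-0.005, 0.002, 0.118, 0, 0, 0.01, 0.4], [-0.005, 0.002, 0.118, 0, 0, 0.01, 0.4], [-0.005, 0.002, 0.118, 0, 0, 0.01, 0.4]],
  ],
  force=45,
)

```text
t: 16.75
tool_pos: [0.4466, -0.0033, 0.1244]
orientation: [0.101, 0.995, -0.0, 0.002]
force: [0.7, -0.3, 2.9]
gripper_width: 0.0474
grasp_force: 48.7
```

```bash
python3 - <<'E'
from h import *
to(.457,.2585,.2,107.5)
E
```

```text
t 16.75 pos [ 0.4466 -0.0033  0.1244] yaw 78.44 w 0.0474 f [ 0.7 -0.3  2.9]
shift [ 0.042   0.2586 -0.0757] turn [-0.0007  0.0036 -0.5072]
```

Request:
drive_tool(
  plan=[
    [[0, 0, -0.01, 0, 0, 0, 0.4], [0, 0, -0.035, 0, 0, 0, 0.4], [0, 0, -0.065, 0, 0, 0, 0.4], [0.005, 0.03, -0.08, 0, 0, -0.06, 0.4], [0.011, 0.065, -0.085, 0, 0, -0.13, 0.4], [0.017, 0.105, -0.085, 0, 0, -0.2, 0.4], [0.024, 0.145, -0.085, 0, 0, -0.28, 0.4], [0.03, 0.185, -0.085, 0, 0, -0.36, 0.4], [0.036, 0.22, -0.085, 0, 0, -0.43, 0.4], [0.04, 0.248, -0.085, 0, 0, -0.49, 0.4], [0.042, 0.258, -0.085, 0, 0, -0.507, 0.4], [0.042, 0.258, -0.085, 0, 0, -0.507, 0.4]],
  ],
)

```text
t: 17.95
tool_pos: [0.4556, 0.2589, 0.2077]
orientation: [-0.153, 0.988, -0.0, -0.001]
force: [-0.4, 0.1, -1.9]
gripper_width: 0.0471
grasp_force: 48.2
```

```bash
python3 - <<'E'
from h import *
p=optics.camera('wrist'); save(p,'w6')
d=silhouettes(p,'mat_top')
for e in d[:2]:
    v,u=np.nonzero(e['pixels']); print('mat',e['confidence'],rect(plane(p,np.c_[u,v],.006)[:,:2]))
hsv=cv2.cvtColor(p['color'],cv2.COLOR_RGB2HSV); m=(hsv[:,:,1]>90)&(hsv[:,:,0]<22)&(p['range_z']>.22)
v,u=np.nonzero(m); X=plane(p,np.c_[u,v],.006)[:,:2]; X=X[np.hypot(X[:,0]-.457,X[:,1]-.2585)<.065]; print(len(X),rect(X))
q=optics.camera('top')
hsv=cv2.cvtColor(q['color'],cv2.COLOR_RGB2HSV);m=(hsv[:,:,1]>90)&(hsv[:,:,0]<22)
v,u=np.nonzero(m); X=plane(q,np.c_[u,v],.006)[:,:2]; X=X[np.hypot(X[:,0]-.457,X[:,1]-.2585)<.065]; print('top',len(X),rect(X))
d=silhouettes(p,'square_tin')
if d:
    j=cloud(p,d[0]['pixels']);h=np.percentile(j[:,2],80);k=j[abs(j[:,2]-h)<.003];print(d[0]['confidence'],h,rect(k[:,:2]))
to(.457,.2585,.089,107.5)
E
```

```text
mat 0.62 (array([445.5, 256.4]), array([63. , 84.4]), 17.1)
11730 (array([446.5, 256.1]), array([63.5, 83.7]), 17.6)
top 372 (array([459.7, 242.1]), array([91.3, 52.3]), 19.7)
0.74 0.16305302476636122 (array([455.6, 258.9]), array([49.7, 48. ]), 17.8)
t 18.15 pos [0.4561 0.2568 0.2079] yaw 107.37 w 0.047 f [ 0.3  0.3 -1. ]
shift [-0.0014  0.0015  0.1189] turn [-0.0006 -0.0005 -0.0022]
```

View pics/w6.png

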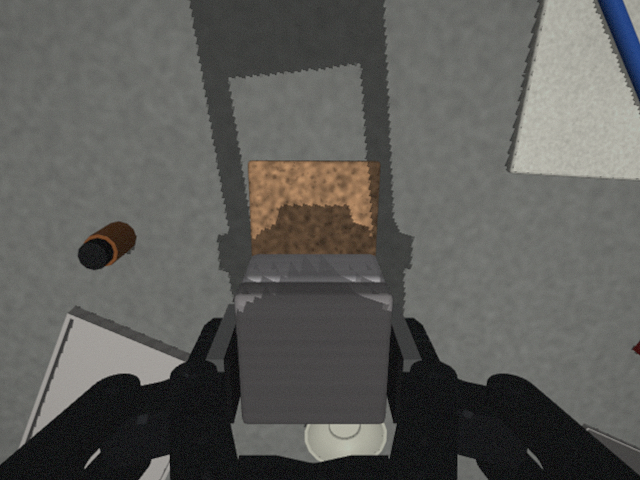

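The tin is over the mat, parallel to it, with the mat's near edge at row 160. The vial at (107,245) and the tray edge at (130,360) are well clear of the descent.

Request:
drive_tool(
  plan=[
    [[-0.001, 0.001, 0.03, 0, 0, -0.001, 0.4], [-0.001, 0.001, 0.065, 0, 0, -0.001, 0.4], [-0.001, 0.001, 0.095, 0, 0, -0.001, 0.4], [-0.001, 0.001, 0.11, 0, 0, -0.001, 0.4], [-0.001, 0.001, 0.116, 0, 0, -0.001, 0.4], [-0.001, 0.001, 0.119, 0, 0, -0.001, 0.4], [-0.001, 0.001, 0.119, 0, 0, -0.001, 0.4], [-0.001, 0.001, 0.119, 0, 0, -0.001, 0.4]],
  ],
)

```text
t: 18.95
tool_pos: [0.4577, 0.2594, 0.0904]
orientation: [-0.152, 0.988, 0.0, 0.001]
force: [0.6, -0.1, -0.5]
gripper_width: 0.0473
grasp_force: 48.2
```

Request:
drive_tool(
  plan=[
    [[0, 0, 0, 0, 0, 0, 0.6], [0, 0, 0, 0, 0, 0, 0.75], [0, 0, 0, 0, 0, 0, 0.9], [0, 0, 0, 0, 0, 0, 1], [0, 0, 0, 0, 0, 0, 1], [0, 0, -0.02, 0, 0, 0, 1], [0, 0, -0.05, 0, 0, 0, 1], [0, 0, -0.09, 0, 0, 0, 1], [0, 0, -0.13, 0, 0, 0, 1], [0, 0, -0.13, 0, 0, 0, 1]],
  ],
)

```text
t: 19.95
tool_pos: [0.4595, 0.2606, 0.2265]
orientation: [-0.153, 0.988, 0.002, 0.007]
force: [-0.2, -0.3, -0.2]
gripper_width: 0.0854
grasp_force: 0.0
```

```bash
python3 - <<'E'
from m import *
p=stack(['square_tin'],dict(square_tin=.044))
d=silhouettes(p,'mat_top')
for e in d[:2]:
    v,u=np.nonzero(e['pixels']); print('mat',e['confidence'],rect(plane(p,np.c_[u,v],.006)[:,:2]))
to(.438,-.006,.21,82)
E
```

```text
square_tin 0.68 box [273. 175. 352. 260.] n 5683 rect (array([457.3, 259.7]), array([47.8, 48.1]), 17.9) circ (array([458. , 259.7]), 32.9) z 0.0433
square_tin 0.62 box [ 38. 286. 225. 440.] n 0 rect  circ  z [0.001 0.003 0.011]
mat 0.95 (array([455.7, 259.6]), array([85.7, 85.6]), 17.2)
t 20.1 pos [0.4565 0.2592 0.2185] yaw 107.55 w 0.0854 f [-0.  -0.  -0.3]
shift [ 0.0976 -0.2473  0.0086] turn [-1.000e-04 -4.000e-04  4.459e-01]
```

Excellent: 1.6 mm and 0.7° off. Next is the long box.

Request:
drive_tool(
  plan=[
    [[0.012, -0.03, 0, 0, 0, 0.06, 1], [0.026, -0.065, 0, 0, 0, 0.13, 1], [0.04, -0.1, 0, 0, 0, 0.2, 1], [0.055, -0.14, 0, 0, 0, 0.27, 1], [0.07, -0.18, 0, 0, 0, 0.34, 1], [0.085, -0.215, 0, 0, 0, 0.4, 1], [0.095, -0.24, 0.005, 0, 0, 0.44, 1], [0.097, -0.247, 0.008, 0, 0, 0.446, 1], [0.097, -0.247, 0.008, 0, 0, 0.446, 1]],
  ],
)

```text
t: 21.0
tool_pos: [0.4378, -0.0059, 0.2087]
orientation: [0.071, 0.997, 0.0, -0.002]
force: [0.4, 0.8, 0.0]
gripper_width: 0.0855
grasp_force: 0.0
```

```bash
python3 - <<'E'
from m import *
p=stack(['long_box'])
to(.445,-.006,.091,82)
E
```

```text
long_box 0.82 box [266. 166. 368. 321.] n 13682 rect (array([444.9,  -5.5]), array([56.1, 93. ]), 82.3) circ (array([445.7,  -5.8]), 52.8) z 0.0414
t 21.1 pos [ 0.4384 -0.0047  0.2099] yaw 82.04 w 0.0856 f [ 0.3  0.3 -0.5]
shift [-0.007  -0.0005  0.1189] turn [ 0.0009 -0.0022  0.0007]
```

Request:
drive_tool(
  plan=[
    [[-0.007, 0, 0.03, 0, 0, -0.004, 1], [-0.007, 0, 0.065, 0, 0, -0.004, 1], [-0.007, 0, 0.1, 0, 0, -0.004, 1], [-0.007, 0, 0.12, 0, 0, -0.004, 1], [-0.007, 0, 0.125, 0, 0, -0.004, 0.9], [-0.007, 0, 0.125, 0, 0, -0.004, 0.7], [-0.007, 0, 0.125, 0, 0, -0.004, 0.6], [-0.007, 0, 0.125, 0, 0, -0.004, 0.5], [-0.007, 0, 0.125, 0, 0, -0.004, 0.5], [-0.007, 0, 0.125, 0, 0, -0.004, 0.5]],
  ],
  force=70,
)

```text
t: 22.1
tool_pos: [0.4465, -0.0063, 0.0871]
orientation: [0.068, 0.998, 0.0, 0.001]
force: [0.9, 0.9, 3.0]
gripper_width: 0.0543
grasp_force: 76.9
```

```bash
python3 - <<'E'
from h import *
to(.648,.158,.2,81.1)
E
```

```text
t 22.1 pos [ 0.4465 -0.0063  0.0871] yaw 82.22 w 0.0543 f [0.9 0.9 3. ]
shift [-0.1777  0.1902 -0.1123] turn [0.0006 0.0026 0.0196]
```

Request:
drive_tool(
  plan=[
    [[0, 0, -0.01, 0, 0, 0, 0.5], [0, 0, -0.035, 0, 0, 0, 0.5], [0, 0, -0.07, 0, 0, 0, 0.5], [-0.015, 0.016, -0.1, 0, 0, 0.005, 0.5], [-0.04, 0.043, -0.112, 0, 0, 0.01, 0.5], [-0.065, 0.07, -0.112, 0, 0, 0.015, 0.5], [-0.095, 0.102, -0.112, 0, 0, 0.02, 0.5], [-0.125, 0.134, -0.112, 0, 0, 0.02, 0.5], [-0.15, 0.161, -0.112, 0, 0, 0.02, 0.5], [-0.17, 0.182, -0.112, 0, 0, 0.02, 0.5], [-0.178, 0.19, -0.112, 0, 0, 0.02, 0.5], [-0.178, 0.19, -0.112, 0, 0, 0.02, 0.5]],
  ],
)

```text
t: 23.3
tool_pos: [0.6483, 0.1587, 0.1969]
orientation: [0.077, 0.997, -0.0, -0.001]
force: [-0.0, -0.4, -2.2]
gripper_width: 0.0548
grasp_force: 76.3
```

```bash
python3 - <<'E'
from h import *
p=optics.camera('wrist'); save(p,'w7')
for e in silhouettes(p,'tray_floor')[:2]:
    v,u=np.nonzero(e['pixels']); X=plane(p,np.c_[u,v],.011)[:,:2]; print('tray',e['confidence'],np.round(e['box']),rect(X))
    c=cloud(p,e['pixels']); k=c[(c[:,2]>.006)&(c[:,2]<.014)]; print('rim',len(k),rect(k[:,:2])) 
d=silhouettes(p,'long_box')
if d:
    j=cloud(p,d[0]['pixels']);h=np.percentile(j[:,2],80);k=j[abs(j[:,2]-h)<.003];print(d[0]['confidence'],h,rect(k[:,:2]))
to(.648,.158,.09,81.1)
E
```

```text
tray 0.96 [215. 109. 413. 213.] (array([606.7, 165.9]), array([113.7,  60.6]), 80.8)
rim 2207 (array([607.1, 165.7]), array([114.4,  60.5]), 80.8)
0.89 0.151588442775676 (array([646.6, 159.5]), array([56.1, 90.5]), 81.3)
t 23.45 pos [0.6471 0.1571 0.1977] yaw 81.05 w 0.0547 f [-0.3  0.3 -2.1]
shift [-0.0009  0.0012  0.1077] turn [-0.0008 -0.0013 -0.0009]
```

View pics/w7.png

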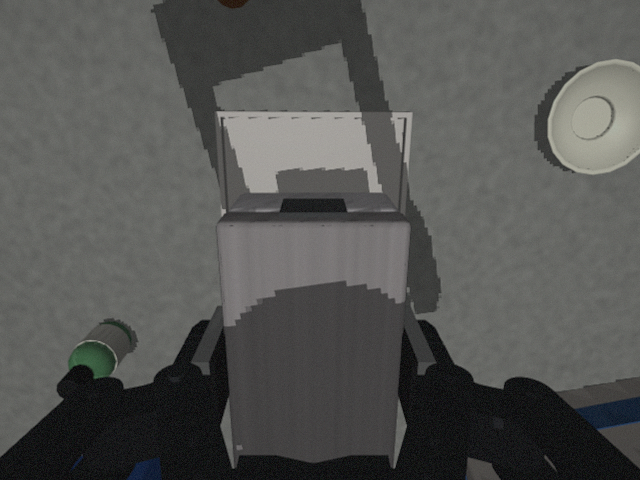

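The box is above the white tray, whose near rim is at row 112. The centre offset is about 1 mm and the box is parallel to the tray. I lower it.

Request:
drive_tool(
  plan=[
    [[-0.001, 0, 0.03, 0, 0, 0, 0.5], [-0.001, 0, 0.06, 0, 0, 0, 0.5], [-0.001, 0, 0.085, 0, 0, 0, 0.5], [-0.001, 0, 0.099, 0, 0, 0, 0.5], [-0.001, 0, 0.104, 0, 0, 0, 0.5], [-0.001, 0, 0.107, 0, 0, 0, 0.5], [-0.001, 0, 0.107, 0, 0, 0, 0.5], [-0.001, 0, 0.107, 0, 0, 0, 0.5]],
  ],
)

```text
t: 24.25
tool_pos: [0.6496, 0.1577, 0.0928]
orientation: [0.078, 0.997, 0.0, 0.002]
force: [0.2, -0.3, -2.2]
gripper_width: 0.0549
grasp_force: 76.4
```

Request:
drive_tool(
  plan=[
    [[0, 0, 0, 0, 0, 0, 0.7], [0, 0, 0, 0, 0, 0, 0.78], [0, 0, 0, 0, 0, 0, 0.78], [0, 0, 0, 0, 0, 0, 0.78], [0, 0, -0.02, 0, 0, 0, 0.78], [0, 0, -0.05, 0, 0, 0, 0.9], [0, 0, -0.09, 0, 0, 0, 1], [0.02, 0, -0.13, 0, 0, 0, 1], [0.04, 0, -0.16, 0, 0, 0, 1], [0.04, 0, -0.18, 0, 0, 0, 1], [0.04, 0, -0.18, 0, 0, 0, 1]],
  ],
)

```text
t: 25.35
tool_pos: [0.6101, 0.1642, 0.2763]
orientation: [0.078, 0.997, 0.001, 0.005]
force: [0.5, 0.9, 0.4]
gripper_width: 0.0852
grasp_force: 0.0
```

```bash
python3 - <<'E'
from m import *
p=stack(['long_box'],dict(long_box=.045)); save(p,'w8')
for e in silhouettes(p,'tray_floor')[:2]:
    v,u=np.nonzero(e['pixels']); print('tray',e['confidence'],rect(plane(p,np.c_[u,v],.011)[:,:2]))
q=optics.camera('scene'); save(q,'end',[110,130,450,480],1.7)
E
```

```text
long_box 0.81 box [276. 190. 354. 313.] n 8304 rect (array([648.4, 158.8]), array([56.1, 93.4]), 81.1) circ (array([649.1, 158.9]), 52.7) z 0.0444
tray 0.55 (array([647.2, 159.6]), array([115.2, 144.6]), 81.0)
```

View pics/end.png

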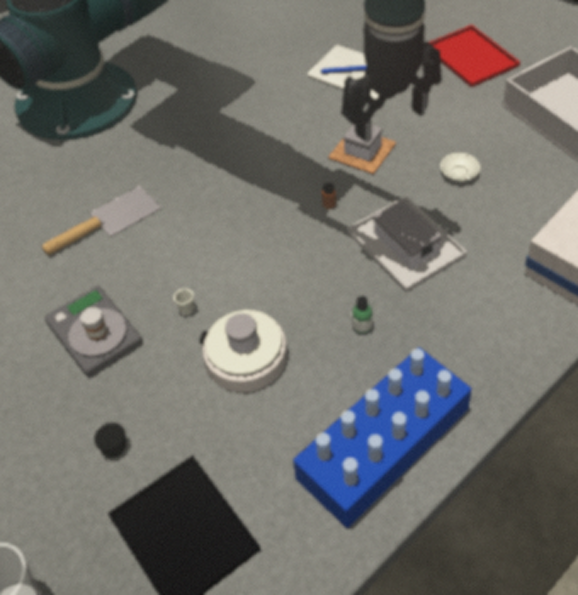

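All four containers are upright and centred: jar at (95,322), round tin at (242,330), square tin at (363,142), long box at (410,230). The vial at (328,195) and crucible at (184,300) stand where they were. I hand in the job.

```bash
python3 -c "
from plant import job
print(job.close_job())"
```

```text
the job is handed in; nothing more can be done
None
```

The stack is apart in the order asked and the job is handed in at about 25 s of the 131 s allowed: by my camera measurements each container sits upright within about 2 mm of its station's centre, the square tin and long box are within 1° of parallel, and the vial and crucible are still standing.

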